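Sweep spilled tablets off the sorting stage and weigh them

TASK

Weigh the tablets spilled on the raised stage: first press the balance's key to zero it while the empty carrier is on the pan, then stand the carrier on the bench snug and square against the stage's open end and let go of it. With the push block, sweep the stage from its closed end to its open end, sole pressed down firmly and steadily all the way (about half of its spring travel), so that every tablet drops into the carrier. Carry the carrier with all tablets level back to the middle of the pan and then press the key again, leaving the block standing on its mat and everything else on the bench where it was.

Things in the scene. Friction and masses are not known exactly. Their poses are not given: they have to be found in the camera images.
- stage: raised sorting stage, fixed to the bench: a flat steel deck 132 wide (its x) by 220 long (its y), deck surface 30 mm above the bench, with rims 6 thick standing 10 above the deck along both long sides and across the closed end at its +y; the end at its -y is open, flush with the deck. Clear width between the rims 120. Origin: centre of the underside, on the bench
- stage_mouth (a point): middle of the stage's open edge, on the deck surface: stage frame (0, -110, 30) mm
- carrier: light-metal open tray, 130 (x) by 100 (y) by 22 high, walls 4, 0.3 kg, with a rigid bail: a bar along its x over the middle, 12 thick (y), 14 tall, top 75 mm above the underside, on a thin post at each end. Origin: centre of the underside. Its long (130) side goes against the stage's open end, either way round. Starts empty on the pan
- bail (a point): centre of the carrier's bail bar, where to grip it from above across its 12 mm thickness (fingers closing along the carrier's y); 68 mm above its underside
- balance: laboratory balance, fixed, 270 (x) by 200 (y), with a flat steel pan 170 (x) by 180 (y) on top and a lower front deck with display and one key at its -x. Origin: centre of the underside, on the bench
- pan (a point): middle of the pan's top surface, 64 mm above the bench, at (40, 0, 64) mm in the balance frame
- key (a joint): travel of the balance's round key (26 mm across), pressed straight down: 0 up, 0.006 m fully down (4 N); it springs back. A press counts beyond 0.004
- key_top (a point): centre of the top of the key, on the balance's front deck
- block: push block, 0.21 kg: flat sole 104 wide (x), 34 deep (y), 20 tall, sprung below an upright wooden handle 70 (x) by 24 (y), 42 to 104 mm above the origin. Alike both ways round. Origin: centre of the relaxed sole's underside, fixed to the handle; as the spring gives, it sinks below the real underside by that travel. Sweeps along its y, 104 width across the stage. Starts on the mat
- block_grip (a point): middle of the handle, 82 mm above the block's origin; grip from above across the 24 mm thickness (fingers closing along the block's y)
- sole (a joint): spring travel of the sole up into the block: 0 relaxed, 0.014 m bottomed; 0.8 N per mm (about 2 mm from the block's own weight when it just stands); 0.006 to 0.010 is a good firm sweep
- mat: black rubber mat, fixed on the bench, 124 (x) by 54 (y) by 3 thick: the push block's place. Origin: centre of the underside
- tablet0: pressed clay-coloured tablet, a disc 22 across and 12 thick, 20 g, lying flat on the stage's deck at the start, always more than 40 mm from the closed end's rim; 3 to 6 of the six are present. Origin: centre of the underside
- tablet1: pressed clay-coloured tablet, a disc 22 across and 12 thick, 20 g, lying flat on the stage's deck at the start, always more than 40 mm from the closed end's rim; 3 to 6 of the six are present. Origin: centre of the underside
- tablet2: pressed clay-coloured tablet, a disc 22 across and 12 thick, 20 g, lying flat on the stage's deck at the start, always more than 40 mm from the closed end's rim; 3 to 6 of the six are present. Origin: centre of the underside
- tablet3: pressed clay-coloured tablet, a disc 22 across and 12 thick, 20 g, lying flat on the stage's deck at the start, always more than 40 mm from the closed end's rim; 3 to 6 of the six are present. Origin: centre of the underside
- tablet4: pressed clay-coloured tablet, a disc 22 across and 12 thick, 20 g, lying flat on the stage's deck at the start, always more than 40 mm from the closed end's rim; 3 to 6 of the six are present. Origin: centre of the underside
- tablet5: pressed clay-coloured tablet, a disc 22 across and 12 thick, 20 g, lying flat on the stage's deck at the start, always more than 40 mm from the closed end's rim; 3 to 6 of the six are present. Origin: centre of the underside
- star_knob1: black star knob, bystander, 34 mm across, at the back
- star_knob2: black star knob, bystander, 34 mm across, 46 mm tall, near the robot between the balance and the mat
- wrench: steel wrench, bystander, lying at the back
- beaker: clear plastic beaker, bystander, 68 across, 85 tall, at the near left
- bottle: small amber bottle, bystander, 40 across, 85 tall, right of the balance
- tub: white jar with lid, bystander, 80 across, 100 tall, just beyond the closed end of the stage
There are look-alikes about, which are no part of the job. Of the things that look like the block, take the one that is farthest to the robot's left at the start.

How it is judged (in metres and radians):
On the way, in this order (a step that is already met when the one before it is completed fails the run):
1. the key is pressed while the empty carrier stands on the pan (value of joint key above 0.004 m and contact force between carrier and balance above 0.5 N), for 0.05 s.
2. the carrier stands on the bench against the stage's open end (gap under 10 mm, within 20 mm sideways, square within 7 degrees), let go (y of carrier in the frame of stage between -0.17 and -0.155 m and x of carrier in the frame of stage between -0.02 and 0.02 m and height (world z) of carrier below 0.008 m and angle between the y axis of carrier and the y axis of stage, either way round below 0.122 rad and contact force between the fingers and carrier below 0.1 N and linear speed of carrier below 0.02 m/s), for 0.2 s.
3. the block is pressed on the deck (4 to 25 N) near the closed end (contact force between block and stage between 4 and 25 N and x of block in the frame of stage between -0.03 and 0.03 m and z of block in the frame of stage below 0.031 m and y of block in the frame of stage between 0.05 and 0.095 m), for 0.15 s.
4. still pressed on the deck in the second quarter of the pass (contact force between block and stage between 4 and 25 N and x of block in the frame of stage between -0.03 and 0.03 m and z of block in the frame of stage below 0.031 m and y of block in the frame of stage between 0 and 0.05 m), for 0.15 s.
5. still pressed on the deck in the third quarter (contact force between block and stage between 4 and 25 N and x of block in the frame of stage between -0.03 and 0.03 m and z of block in the frame of stage below 0.031 m and y of block in the frame of stage between -0.05 and 0 m), for 0.15 s.
6. still pressed on the deck with its front at the open edge (contact force between block and stage between 4 and 25 N and x of block in the frame of stage between -0.03 and 0.03 m and z of block in the frame of stage below 0.031 m and y of block in the frame of stage between -0.112 and -0.085 m), for 0.1 s.
7. the carrier with every tablet in it stands in the middle of the pan, let go (horizontal distance between carrier and pan below 0.025 m and z of carrier in the frame of pan between -0.006 and 0.006 m and angle between carrier's own z axis and vertical below 0.1 rad and x of tablet0 in the frame of carrier between -0.062 and 0.062 m and y of tablet0 in the frame of carrier between -0.049 and 0.049 m and z of tablet0 in the frame of carrier between -0.005 and 0.035 m and x of tablet1 in the frame of carrier between -0.062 and 0.062 m and y of tablet1 in the frame of carrier between -0.049 and 0.049 m and z of tablet1 in the frame of carrier between -0.005 and 0.035 m and x of tablet2 in the frame of carrier between -0.062 and 0.062 m and y of tablet2 in the frame of carrier between -0.049 and 0.049 m and z of tablet2 in the frame of carrier between -0.005 and 0.035 m and x of tablet3 in the frame of carrier between -0.062 and 0.062 m and y of tablet3 in the frame of carrier between -0.049 and 0.049 m and z of tablet3 in the frame of carrier between -0.005 and 0.035 m and x of tablet4 in the frame of carrier between -0.062 and 0.062 m and y of tablet4 in the frame of carrier between -0.049 and 0.049 m and z of tablet4 in the frame of carrier between -0.005 and 0.035 m and x of tablet5 in the frame of carrier between -0.062 and 0.062 m and y of tablet5 in the frame of carrier between -0.049 and 0.049 m and z of tablet5 in the frame of carrier between -0.005 and 0.035 m and linear speed of carrier below 0.02 m/s and contact force between the fingers and carrier below 0.1 N), for 0.2 s.
8. the key is pressed again with the loaded carrier on the pan (value of joint key above 0.004 m and horizontal distance between carrier and pan below 0.025 m and z of carrier in the frame of pan between -0.006 and 0.006 m and angle between carrier's own z axis and vertical below 0.1 rad), for 0.05 s.
At the end, for the whole second after the job is handed in: every tablet present lies in the carrier, the carrier stands level on the pan within 25 mm of its middle, the key is up, and the block stands upright on its mat within 30 mm of the mat's middle; all at rest and let go (horizontal distance between carrier and pan below 0.025 m and z of carrier in the frame of pan between -0.006 and 0.006 m and angle between each of carrier, block's own z axis and vertical below 0.1 rad and x of tablet0 in the frame of carrier between -0.062 and 0.062 m and y of tablet0 in the frame of carrier between -0.049 and 0.049 m and z of tablet0 in the frame of carrier between -0.005 and 0.035 m and x of tablet1 in the frame of carrier between -0.062 and 0.062 m and y of tablet1 in the frame of carrier between -0.049 and 0.049 m and z of tablet1 in the frame of carrier between -0.005 and 0.035 m and x of tablet2 in the frame of carrier between -0.062 and 0.062 m and y of tablet2 in the frame of carrier between -0.049 and 0.049 m and z of tablet2 in the frame of carrier between -0.005 and 0.035 m and x of tablet3 in the frame of carrier between -0.062 and 0.062 m and y of tablet3 in the frame of carrier between -0.049 and 0.049 m and z of tablet3 in the frame of carrier between -0.005 and 0.035 m and x of tablet4 in the frame of carrier between -0.062 and 0.062 m and y of tablet4 in the frame of carrier between -0.049 and 0.049 m and z of tablet4 in the frame of carrier between -0.005 and 0.035 m and x of tablet5 in the frame of carrier between -0.062 and 0.062 m and y of tablet5 in the frame of carrier between -0.049 and 0.049 m and z of tablet5 in the frame of carrier between -0.005 and 0.035 m and value of joint key below 0.002 m and horizontal distance between block and mat below 0.03 m and height (world z) of block below 0.008 m and linear speed of each of carrier, block below 0.02 m/s); the robot touches nothing.
It fails at once if the carrier is tipped by more than 25 degrees (angle between carrier's own z axis and vertical above 0.44 rad).
It fails at once if the block is rammed on the stage with more than 50 N (contact force between block and stage above 50 N).
It fails at once if other things on the bench are shifted by more than 40 mm (distance of any of star_knob1, star_knob2, wrench, beaker, bottle, tub from where it was at the start of the episode above 0.04 m).
Of tablet0, tablet1, tablet2, tablet3, tablet4, tablet5 only 3 to 6 are there at a start; the rules pass over those that are not, and their reading is None.
At some moment in a run one of carrier may be knocked a few centimetres aside while the robot is not near it.
It also fails if it takes over 210 s, if anything falls off the work surface, if the arm or the gripper's body presses on something with over 40 N, if the wrist force passes 120 N, or if a joint passes its speed limit or range.

ROBOT

A 6-joint arm with a two-finger parallel gripper is mounted at the origin on the work surface. World frame = base frame: x ahead of the robot, y to its left, z up, the work surface at z = 0. Lengths are in m, angles in degrees, forces in N, time in s.
With the tool pointing down it reaches from about 0.25 to 0.725 m from the base axis. Payload 4 kg.
Tool frame: the origin (TCP) lies at the very end of the fingers, on their centre line; the grasp point (between the pads) lies 19 mm behind it; z points along the fingers, y is the line along which they close (so a half turn about z gives the same grasp; the last joint's range is limited). The gripper opens to 85 mm and grips with 20 to 120 N. Pads are 22 mm wide; open, the fingers measure 114 mm over their backs; the gripper's body (76 mm by 85 mm) begins 54 mm behind the grasp point. The pads swing forward as they close: fully open they stand 13 mm farther back than shut.
Start: joints at [-66.578, 13.785, 0.286, 76.501, 0, 90], TCP at [0.199, -0.459, 0.231] pointing down, gripper open.
Joint ranges: [-155.79, 155.79], [-60.16, 107.12], [-62.33, 73.08], [-114, 123.19], [-81.49, 82.49], [-180, 180]. Speed limits (degrees/s): [159.86, 159.86, 180, 180, 180, 180].

INTERFACE

Orientations are given as [roll, pitch, yaw] about the fixed x, y, z axes, in that order (R = Rz(yaw) Ry(pitch) Rx(roll)).
In Python, from bench import env gives the robot as it stands.
- The arm moves only by the tool carry_out, never from a script. Its argument "deltas" is a list that holds one entry, the list of rows, each a list of 5 numbers: the shift along the world's x, y, z in cm, then the turn about the world's z in degrees, then the finger opening in cm, from 0 to 8.54. In form: [[[dx, dy, dz, turn, grip], ...]]. A call has 1 to 8 rows; each row shifts and turns the commanded pose from where the row before left it; what a row does not reach is not made up. A row lasts 1/12 s, in which the tool goes at most 41.7 mm and 7.16 degrees, less where a joint would pass 70% of its speed; a pose out of reach is approached as far as the arm can. A call is refused whole if a number of a shift passes 4.17 or a number of a turn 7.16, either way. A call with a gripper value outside its range is refused whole. The fingers move at their own pace and stop on an object; "squeeze" is the grip in N (left out, the last holds). Time passes only in rows, so rows that do not move let the fingers close. It gives the time, the measured TCP pose, the force, the opening and the grip force at its end, in the units of the state.
- env.state(): the state, without advancing time (a new reading comes with each control period).
- env.snapshot(name): name is "scene" or "top" or "wrist"; returns a dict with "img" (420x560x3 uint8, red, green, blue), "fx", "fy", "cx", "cy" (pixels), "R" (3x3) and "t" (3): a world point X has camera coordinates R X + t; the wrist camera has in their place "mount" (4x4, takes a point from camera to tool coordinates, whose origin is the TCP and whose axes are the flange's). Camera axes: x right, y down, z forward; pixel columns grow to the right and rows downward; lengths in m; the calibration is good to about 2 mm. A picture is of the moment at which its call begins: read the wrist's pose just before it. There is no depth.
- env.sign_off(): hands the job in; it is judged then, once.
The state is a dict: "t": time; "joint_positions": joint angles; "qd": joint speeds; "joint_efforts": joint torques, N m; "ee_pos": TCP position; "orientation": TCP orientation; "contact_force": force on the tool from outside, world axes, zero at the start; "torque": the same for the moment, N m; "gripper_width": opening from 0.0 (shut) to 1.0 (fully open); "grip_force": force on a finger pad.
Only numpy, scipy, OpenCV 4.12 (cv2) and the standard library are available. Lean on these libraries where they do the work, as an engineer would, in place of code of your own. Each camera call takes 0.05 s, during which the arm holds its last target. There are 200 camera calls.

## Working session

There is one attempt and no reset: what is moved stays moved. The work goes in short steps, Python scripts to look and compute and a tool call to move; the robot and the scene stay as the last step left them, time stands still between calls to the robot, and variables do not carry over. Pictures are saved under pics/ and viewed, at most 17 in all, crops included, and the job is handed in when it is done.

Besides the shell and the picture viewer there is one more tool, called after "Call:" as a command line: name --argument value ..., lists and objects as JSON in quotes. carry_out: Moves the arm, as the interface text tells. Its arguments: {"type":"object","properties":{"deltas":{"type":"array"},"squeeze":{"type":"number"}},"required":["deltas"]}

```bash
mkdir -p pics; ls
cat > h.py <<'E'
import numpy as np, cv2
from bench import env
def snap(n,f):
    s=env.snapshot(n); cv2.imwrite('pics/'+f,cv2.cvtColor(s['img'],cv2.COLOR_RGB2BGR)); 
    np.savez('pics/'+f[:-4]+'.npz',**{k:v for k,v in s.items() if k!='img'}); return s
def ray(c,u,v,z):
    "world point of pixel at height z, fixed camera npz"
    d=np.array([(u-c['cx'])/c['fx'],(v-c['cy'])/c['fy'],1.]); R=np.array(c['R']);t=np.array(c['t'])
    o=-R.T@t; d=R.T@d; return o+d*(z-o[2])/d[2]
def proj(c,X):
    p=np.array(c['R'])@np.array(X)+np.array(c['t']); return c['fx']*p[0]/p[2]+c['cx'],c['fy']*p[1]/p[2]+c['cy']
E
python3 - <<'E'
from h import *
for n in('scene','top'):
    s=snap(n,n+'0.png'); print(n,s['fx'],s['cx'],s['cy'],-np.array(s['R']).T@np.array(s['t']),np.round(s['R'],3).tolist())
print(env.state())
E
```

```text
pics
scene 522.8789708971472 269.44678703409664 214.316395500501 [0.94427488 0.50465531 1.2025714 ] [[-0.799, 0.602, 0.003], [0.508, 0.677, -0.532], [-0.322, -0.423, -0.847]]
top 385.7312228388448 279.15653078083807 212.34975880981068 [ 0.42490351 -0.04201782  1.24580651] [[0.024, -1.0, -0.007], [-0.997, -0.024, -0.076], [0.076, 0.009, -0.997]]
{'t': 0.1, 'joint_positions': array([-6.65779923e+01,  1.38291144e+01,  2.22426032e-01,  7.65012010e+01,
        1.49849704e-03,  9.00002461e+01]), 'qd': array([ 0.08346518, -0.04489016,  0.14167042, -0.02169562, -0.14345559,
       -0.05421033]), 'joint_efforts': array([ 1.49026877e-03, -3.73138440e+01,  2.53009790e+01,  1.09073086e-02,
        1.22869478e-04,  5.70392629e-06]), 'ee_pos': array([ 0.19853733, -0.45828966,  0.23049784]), 'orientation': array([-1.79892111e+02, -1.49803101e-03,  2.34217588e+01]), 'contact_force': array([-0.46350313,  1.47667601,  0.04431688]), 'torque': array([ 0.01893192, -0.03219217,  0.00124426]), 'grip_force': 0.0, 'gripper_width': 1.0021495912009697}
```

View pics/top0.png

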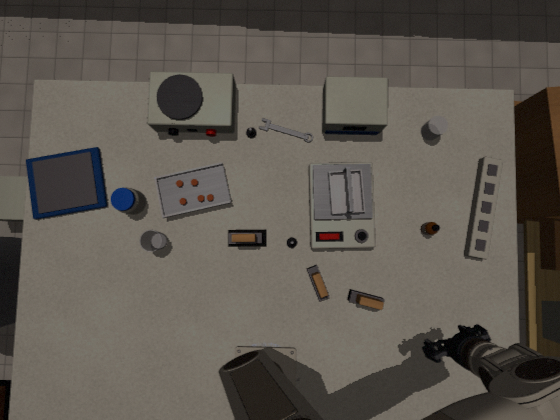

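View pics/scene0.png

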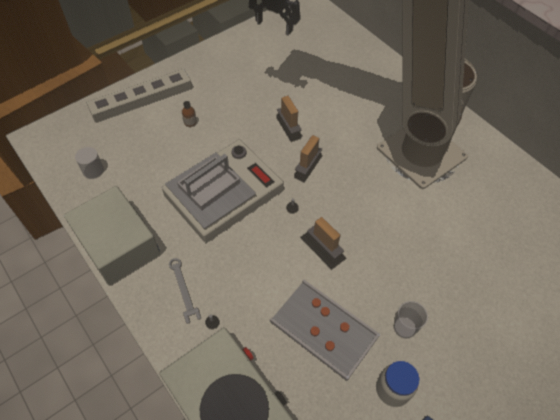

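Run:
```python
import cv2
a=cv2.imread('pics/top0.png')
cv2.imwrite('pics/c1.png',cv2.resize(a[155:255,145:275],None,fx=6,fy=6,interpolation=cv2.INTER_CUBIC))
cv2.imwrite('pics/c2.png',cv2.resize(a[155:255,270:400],None,fx=6,fy=6,interpolation=cv2.INTER_CUBIC))
```

```text
(no output)
```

View pics/c1.png

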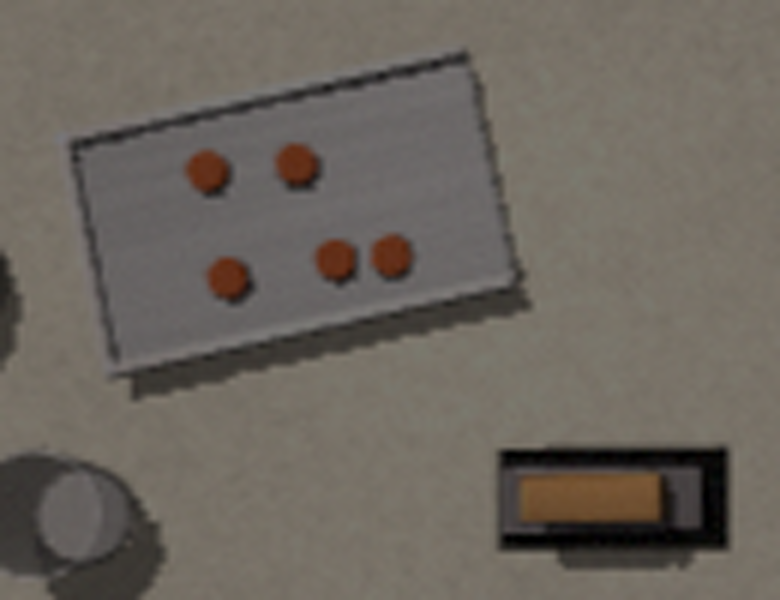

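View pics/c2.png

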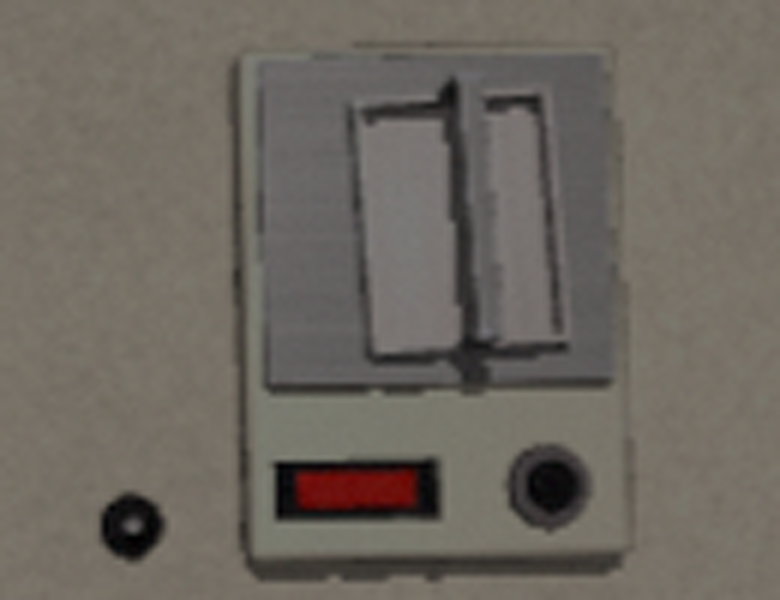

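```bash
cat >> h.py <<'E'
def tri(c1,p1,c2,p2):
    A=[];b=[]
    for c,p in((c1,p1),(c2,p2)):
        R=np.array(c['R']);t=np.array(c['t'])
        for k,q,f,cc in((0,p[0],c['fx'],c['cx']),(1,p[1],c['fy'],c['cy'])):
            m=(q-cc)/f; A.append(R[k]-m*R[2]); b.append(m*t[2]-t[k])
    return np.linalg.lstsq(np.array(A),np.array(b),rcond=None)
E
python3 - <<'E'
from h import *
c=np.load('pics/top0.npz'); s=np.load('pics/scene0.npz')
def W(o,pts,z): return np.array([ray(c,o[0]+p[0]/6-.42,o[1]+p[1]/6-.42,z)[:2] for p in pts])
o1=(145,155);o2=(270,155)
def rep(n,P):
    P=np.array(P)*1000; m=P.mean(0); e=[np.linalg.norm(P[i]-P[(i+1)%4]) for i in range(4)]
    a=[np.degrees(np.arctan2(*(P[(i+1)%4]-P[i])[::-1])) for i in range(4)]
    print(n,m.round(1),np.round(e,1),np.round(a,1))
st=np.vstack([W(o1,[(66,138),(113,375)],.04),W(o1,[(518,285),(470,53)],.04)])
rep('stage rim',st)
rep('mat',W(o1,[(499,450),(729,450),(729,550),(499,550)],.003))
rep('sole',W(o1,[(500,467),(702,467),(702,530),(500,530)],.02))
rep('handle',W(o1,[(518,474),(662,474),(662,523),(518,523)],.102))
rep('pan',W(o2,[(264,55),(611,50),(612,385),(264,388)],.064))
rep('carr',W(o2,[(350,100),(545,92),(567,350),(370,358)],.086))
rep('bail',W(o2,[(458,80),(482,78),(500,345),(470,348)],.139))
for z in(.03,.04,.05): print('key',W(o2,[(550,487)],z))
x=tri(c,(270+550/6-.4,155+487/6-.4),s,(239,151)); print(x[0])
E
```

```text
stage rim [580.9 241.3] [128.3 216.8 126.  217.5] [-166.1  -76.    13.6  103.4]
mat [434.4  70.6] [123.6  53.5 123.2  53.5] [ -88.6 -178.5   91.4    2. ]
sole [434.9  76. ] [107.   33.2 106.8  33.3] [ -88.6 -178.4   91.4    2. ]
handle [434.1  73.5] [71.2 24.1 71.1 24.1] [ -88.6 -178.3   91.4    1.9]
pan [ 585.2 -225.3] [179.1 173.3 177.6 172.3] [ -87.9 -179.5   91.9    1. ]
carr [ 579.5 -232.1] [ 98.7 131.2  98.9 131.2] [ -86.3 -174.7   93.7    5.2]
bail [ 578.6 -232.8] [ 11.6 129.6  14.4 130. ] [ -83.9 -175.6   97.1    3.2]
key [[ 0.44965106 -0.29097905]]
key [[ 0.44944752 -0.28893134]]
key [[ 0.44924397 -0.28688364]]
[ 0.44961999 -0.28626817  0.05582966]
```

Call:
carry_out --deltas '[[[3.13,2.13,0,-2.36,0],[3.13,2.13,0,-2.36,0],[3.13,2.13,0,-2.36,0],[3.13,2.13,0,-2.36,0],[3.13,2.13,0,-2.36,0],[3.13,2.13,0,-2.36,0],[3.13,2.13,0,-2.36,0],[3.13,2.13,0,-2.36,0]]]'

```text
t: 0.77
ee_pos: [0.4502, -0.2869, 0.2309]
orientation: [-180.0, 0.0, 4.4]
contact_force: [0.3, -1.0, 0.1]
gripper_width: -0.0
grip_force: 0.0
```

Call:
carry_out --deltas '[[[0,0,-3,0,0],[0,0,-3,0,0],[0,0,-3,0,0],[0,0,-3,0,0],[0,0,0,0,0],[0,0,0,0,0]]]'

```text
t: 1.27
ee_pos: [0.4476, -0.2873, 0.1097]
orientation: [-179.8, 0.2, 4.5]
contact_force: [0.3, -0.3, 1.6]
gripper_width: 0.0
grip_force: 0.0
```

Run:
```python
from h import *
print(env.state()); snap('scene','s1.png')
a=cv2.imread('pics/s1.png'); cv2.imwrite('pics/s1c.png',cv2.resize(a[90:250,150:350],None,fx=4,fy=3.7,interpolation=2))
```

```text
{'t': 1.2667, 'joint_positions': array([-3.27002776e+01,  2.23546764e+01, -6.57108060e+00,  6.13830866e+01,
        7.34084891e-04,  1.42755643e+02]), 'qd': array([-0.14516157, -2.53663097,  4.22793801,  0.50529963, -0.04887468,
       -0.02647344]), 'joint_efforts': array([ 1.07000589e-01, -4.01055515e+01,  2.13467306e+01, -8.27472308e-02,
        4.71547755e-03, -2.75309282e-05]), 'ee_pos': array([ 0.44758284, -0.28734152,  0.10972423]), 'orientation': array([-179.81249754,    0.24541379,    4.54447944]), 'contact_force': array([ 0.33977658, -0.34641347,  1.60532815]), 'torque': array([ 0.02271197, -0.04876864, -0.034073  ]), 'grip_force': 0.0, 'gripper_width': 0.00024215689851370836}
```

Call:
carry_out --deltas '[[[0.15,-0.05,-2,0,0],[0,0,-2,0,0],[0,0,0,0,0],[0,0,-0.4,0,0],[0,0,-0.4,0,0],[0,0,-0.4,0,0],[0,0,0,0,0]]]'

```text
t: 1.9
ee_pos: [0.452, -0.2899, 0.0638]
orientation: [179.8, -0.2, 4.5]
contact_force: [-5.1, 2.7, 16.7]
gripper_width: 0.0
grip_force: 8.7
```

View pics/s1c.png

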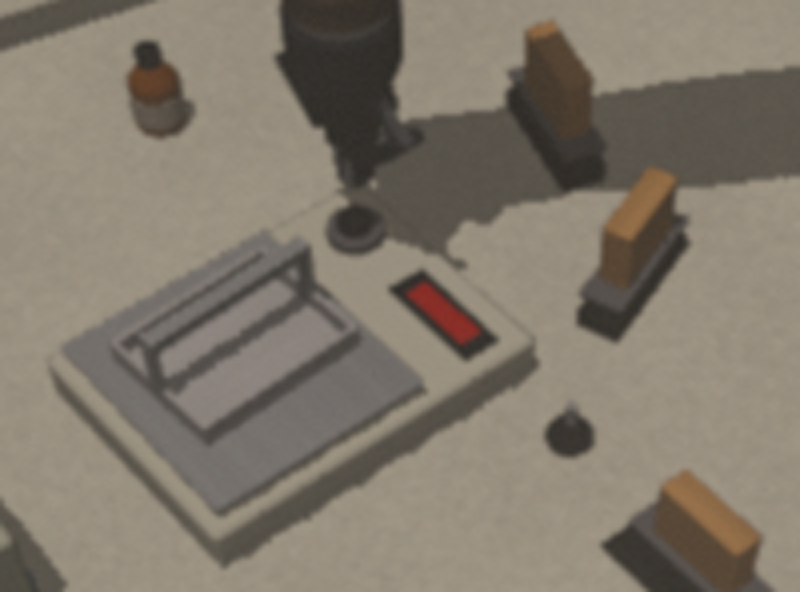

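Call:
carry_out --deltas '[[[0,0,0.2,0,0],[0,0,0,0,0]]]'

```text
t: 2.07
ee_pos: [0.4519, -0.2898, 0.0642]
orientation: [179.8, -0.2, 4.5]
contact_force: [-2.5, 0.1, 3.7]
gripper_width: 0.0
grip_force: 1.9
```

Call:
carry_out --deltas '[[[0,0,0.2,0,0],[0,0,0,0,0]]]'

```text
t: 2.23
ee_pos: [0.4519, -0.2898, 0.0649]
orientation: [179.9, -0.2, 4.5]
contact_force: [0.3, -0.9, 3.3]
gripper_width: -0.003
grip_force: 1.7
```

Call:
carry_out --deltas '[[[0,0,0.2,0,0],[0,0,0,0,0]]]'

```text
t: 2.4
ee_pos: [0.4518, -0.2897, 0.0662]
orientation: [179.9, -0.1, 4.5]
contact_force: [1.5, -1.3, 3.0]
gripper_width: -0.001
grip_force: 1.4
```

Call:
carry_out --deltas '[[[0,0,0.2,0,0],[0,0,0,0,0]]]'

```text
t: 2.57
ee_pos: [0.4511, -0.2892, 0.0676]
orientation: [180.0, -0.0, 4.5]
contact_force: [1.4, -1.8, 1.7]
gripper_width: -0.001
grip_force: 1.1
```

Call:
carry_out --deltas '[[[0,0,0.2,0,0],[0,0,0,0,0]]]'

```text
t: 2.73
ee_pos: [0.4504, -0.2887, 0.0692]
orientation: [-180.0, 0.0, 4.5]
contact_force: [0.8, -0.7, 1.5]
gripper_width: 0.001
grip_force: 0.7
```

Call:
carry_out --deltas '[[[0,0,0.4,0,0],[0,0,0,0,0]]]'

```text
t: 2.9
ee_pos: [0.4501, -0.2884, 0.0732]
orientation: [-179.9, 0.1, 4.5]
contact_force: [0.7, 0.0, 0.0]
gripper_width: -0.004
grip_force: 0.0
```

Call:
carry_out --deltas '[[[0,0,3,0,8.5],[0,0,4,0,8.5],[0,0,4,0,8.5],[2.58,1.12,0,0,8.5],[2.58,1.12,0,0,8.5],[2.58,1.12,0,0,8.5],[2.58,1.12,0,0,8.5],[2.58,1.12,0,0,8.5]]]'

```text
t: 3.57
ee_pos: [0.58, -0.232, 0.1829]
orientation: [-180.0, 0.1, 4.5]
contact_force: [-0.4, -1.3, 0.4]
gripper_width: 0.994
grip_force: 0.0
```

Run:
```python
from h import *
st=env.state(); print(st['ee_pos'],st['orientation']); s=snap('wrist','w1.png'); print(np.round(s['mount'],3).tolist(),s['fx'],s['cx'],s['cy'])
np.savez('pics/w1st.npz',p=st['ee_pos'],o=st['orientation'])
```

```text
[ 0.58003301 -0.23199121  0.18286745] [-1.79952326e+02  8.40572559e-02  4.53488064e+00]
[[0.001, -0.961, -0.275, 0.071], [1.0, 0.001, 0.0, 0.001], [0.0, -0.275, 0.961, -0.144], [0.0, 0.0, 0.0, 1.0]] 305.18950100169434 281.67440713086654 212.6543338917992
```

View pics/w1.png

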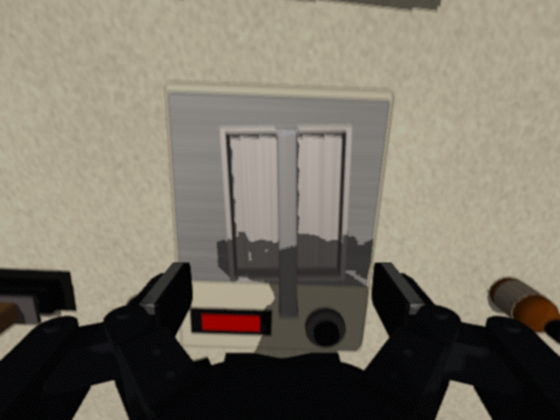

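Call:
carry_out --deltas '[[[-0.1,0,-2.5,0,8.5],[0,0,-2.5,0,8.5],[0,0,-2,0,8.5],[0,0,0,0,8.5],[0,0,0,0,0.5],[0,0,0,0,0.5],[0,0,0,0,0.5],[0,0,0,0,0.5]]]' --squeeze 50

```text
t: 4.28
ee_pos: [0.5796, -0.2334, 0.1152]
orientation: [179.9, -0.2, 4.5]
contact_force: [0.4, 0.3, 0.7]
gripper_width: 0.449
grip_force: 0.0
```

Call:
carry_out --deltas '[[[0,0,0,0,0.5],[0,0,0,0,0.5],[0,0,0,0,0.5],[0,0,0,0,0.5]]]'

```text
t: 4.62
ee_pos: [0.5793, -0.2336, 0.1146]
orientation: [179.9, -0.1, 4.5]
contact_force: [-1.1, -1.4, 5.4]
gripper_width: 0.133
grip_force: 49.8
```

Call:
carry_out --deltas '[[[0,0,0.5,0,0.5],[0,0,1,0,0.5],[0,0,2,0,0.5],[0,0,2,0,0.5],[0,0,2,0,0.5],[0,0,1,0,0.5],[0,0,0,0,0.5]]]'

```text
t: 5.2
ee_pos: [0.58, -0.2332, 0.2012]
orientation: [179.9, -0.3, 4.6]
contact_force: [0.3, -0.6, -2.4]
gripper_width: 0.13
grip_force: 48.9
```

Call:
carry_out --deltas '[[[0.36,1.5,0,0.8,0.5],[0.36,2.5,0,0.8,0.5],[0.36,2.8,0,0.8,0.5],[0.36,2.8,0,0.8,0.5],[0.36,2.8,0,0.8,0.5],[0.36,2.8,0,0.8,0.5],[0.36,2.8,0,0.8,0.5],[0.36,2.8,0,0.8,0.5]]]'

```text
t: 5.87
ee_pos: [0.6062, -0.0227, 0.1961]
orientation: [-179.9, 0.2, 11.0]
contact_force: [1.5, -0.7, -4.5]
gripper_width: 0.13
grip_force: 48.9
```

Call:
carry_out --deltas '[[[0.36,2.8,0,0.8,0.5],[0.36,2.8,0,0.8,0.5],[0.36,2.4,0,0.8,0.5],[0.36,1.6,0,0.6,0.5],[0,0,0,0,0.5],[0,0,0,0,0.5]]]'

```text
t: 6.37
ee_pos: [0.6211, 0.0722, 0.1967]
orientation: [180.0, 0.2, 14.1]
contact_force: [0.5, 0.3, -3.9]
gripper_width: 0.127
grip_force: 49.0
```

Run:
```python
from h import *
st=env.state(); print(st['ee_pos'],st['orientation']); s=snap('top','t2.png')
a=cv2.imread('pics/t2.png'); cv2.imwrite('pics/t2c.png',cv2.resize(a[155:255,145:275],None,fx=6,fy=6,interpolation=2))
```

```text
[0.62114817 0.0721967  0.19674719] [1.79992373e+02 1.60991131e-01 1.40687126e+01]
```

View pics/t2c.png

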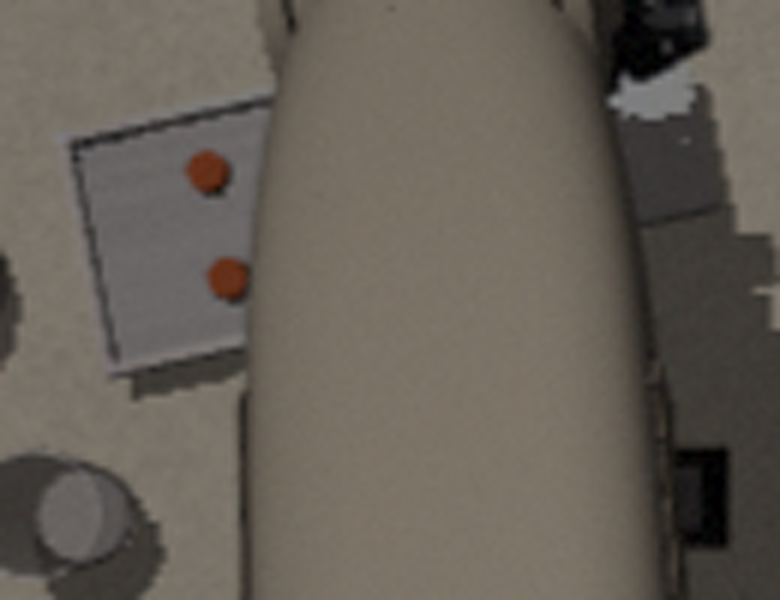

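Call:
carry_out --deltas '[[[0,0,-2.5,0,0.5],[0,0,-3,0,0.5],[0,0,-3,0,0.5],[0,0,-2.5,0,0.5],[0,0,-1.5,0,0.5],[0,0,-1,0,0.5],[0,0,0,0,0.5],[0,0,0,0,0.5]]]'

```text
t: 7.08
ee_pos: [0.6218, 0.0702, 0.0633]
orientation: [180.0, 0.0, 13.9]
contact_force: [0.6, 0.1, -3.4]
gripper_width: 0.133
grip_force: 48.9
```

Call:
carry_out --deltas '[[[0,0,-0.5,0,0.5],[0,0,0,0,0.5],[0,0,0,0,0.5]]]'

```text
t: 7.33
ee_pos: [0.6225, 0.0711, 0.0594]
orientation: [180.0, -0.1, 13.9]
contact_force: [-0.8, 0.2, -3.6]
gripper_width: 0.132
grip_force: 49.0
```

Call:
carry_out --deltas '[[[0,0,-0.2,0,0.5],[0,0,0,0,0.5],[0,0,0,0,0.5]]]'

```text
t: 7.58
ee_pos: [0.6219, 0.0712, 0.0565]
orientation: [180.0, -0.0, 13.9]
contact_force: [0.2, 0.1, -4.0]
gripper_width: 0.129
grip_force: 49.0
```

Call:
carry_out --deltas '[[[-0.1,0.4,-0.2,0,0.5],[-0.05,0.2,0,0,0.5],[0,0,0,0,0.5],[0,0,0,0,0.5]]]'

```text
t: 7.92
ee_pos: [0.6202, 0.0774, 0.0542]
orientation: [180.0, 0.0, 14.0]
contact_force: [-0.6, 0.3, -3.6]
gripper_width: 0.131
grip_force: 49.0
```

Call:
carry_out --deltas '[[[-0.05,0.2,0,0,0.5],[0,0,0,0,0.5],[0,0,0,0,0.5]]]'

```text
t: 8.17
ee_pos: [0.6199, 0.0792, 0.0543]
orientation: [180.0, -0.0, 13.9]
contact_force: [0.0, 0.2, -3.3]
gripper_width: 0.135
grip_force: 49.0
```

Call:
carry_out --deltas '[[[-0.05,0.2,0,0,0.5],[0,0,0,0,0.5],[0,0,0,0,0.5]]]'

```text
t: 8.42
ee_pos: [0.6193, 0.0812, 0.0543]
orientation: [180.0, 0.0, 13.9]
contact_force: [-0.3, 1.1, -3.6]
gripper_width: 0.129
grip_force: 49.0
```

Call:
carry_out --deltas '[[[-0.05,0.2,0,0,0.5],[0,0,0,0,0.5],[0,0,0,0,0.5]]]'

```text
t: 8.67
ee_pos: [0.6188, 0.0832, 0.0543]
orientation: [-180.0, 0.0, 14.0]
contact_force: [0.8, -0.1, -3.0]
gripper_width: 0.13
grip_force: 49.0
```

Call:
carry_out --deltas '[[[-0.05,0.2,0,0,0.5],[0,0,0,0,0.5],[0,0,0,0,0.5]]]'

```text
t: 8.92
ee_pos: [0.6183, 0.0852, 0.0543]
orientation: [180.0, 0.0, 14.0]
contact_force: [0.2, -0.5, -3.8]
gripper_width: 0.131
grip_force: 49.0
```

Call:
carry_out --deltas '[[[-0.05,0.2,0,0,0.5],[0,0,0,0,0.5],[0,0,0,0,0.5]]]'

```text
t: 9.17
ee_pos: [0.6178, 0.0873, 0.0543]
orientation: [-180.0, -0.0, 14.0]
contact_force: [-0.4, -0.2, -3.0]
gripper_width: 0.125
grip_force: 49.0
```

Call:
carry_out --deltas '[[[-0.05,0.2,0,0,0.5],[0,0,0,0,0.5],[0,0,0,0,0.5]]]'

```text
t: 9.42
ee_pos: [0.6177, 0.0879, 0.0546]
orientation: [179.9, -0.0, 13.9]
contact_force: [0.4, -5.7, -1.6]
gripper_width: 0.13
grip_force: 49.2
```

Call:
carry_out --deltas '[[[-0.05,0.2,0,0,0.5],[0,0,0,0,0.5],[0,0,0,0,0.5]]]'

```text
t: 9.67
ee_pos: [0.6177, 0.0882, 0.055]
orientation: [179.7, -0.0, 13.8]
contact_force: [1.0, -8.9, -0.8]
gripper_width: 0.128
grip_force: 49.5
```

Call:
carry_out --deltas '[[[0.14,-0.55,0,0,0.5],[0,0,0,0,0.5],[0,0,-0.2,0,0.5],[0,0,-0.1,0,0.5],[0,0,0,0,0.5],[0,0,0,0,0.5]]]'

```text
t: 10.17
ee_pos: [0.618, 0.0862, 0.051]
orientation: [-180.0, 0.0, 14.0]
contact_force: [-0.6, -0.5, -3.6]
gripper_width: 0.131
grip_force: 49.2
```

Call:
carry_out --deltas '[[[0,0,-0.1,0,0.5],[0,0,0,0,0.5],[0,0,0,0,0.5]]]'

```text
t: 10.42
ee_pos: [0.6182, 0.0861, 0.0506]
orientation: [-180.0, -0.0, 14.0]
contact_force: [-0.7, 1.0, -0.2]
gripper_width: 0.129
grip_force: 49.6
```

Call:
carry_out --deltas '[[[0,0,-0.1,0,0.5],[0,0,0,0,0.5],[0,0,0,0,0.5]]]'

```text
t: 10.67
ee_pos: [0.6183, 0.0861, 0.0506]
orientation: [-180.0, -0.1, 14.0]
contact_force: [-3.9, 0.3, 5.6]
gripper_width: 0.135
grip_force: 50.4
```

Call:
carry_out --deltas '[[[0,0,0,0,8.5],[0,0,0,0,8.5],[0,0,0,0,8.5],[0,0,0,0,8.5],[0,0,0,0,8.5],[0,0,1,0,8.5],[0,0,3,0,8.5],[0,0,3.5,0,8.5]]]'

```text
t: 11.33
ee_pos: [0.6161, 0.0852, 0.1228]
orientation: [-180.0, 0.4, 13.9]
contact_force: [-0.2, 0.6, 0.2]
gripper_width: 0.99
grip_force: 0.0
```

Call:
carry_out --deltas '[[[0,0,3,0,8.5],[-2.0,-0.1,2,6.5,8.5],[-2.0,-0.1,0,6.5,8.5],[-2.0,-0.1,0,6.5,8.5],[-2.0,-0.1,0,6.5,8.5],[-2.0,-0.1,0,6.5,8.5],[-2.0,-0.1,0,6.5,8.5],[-2.0,-0.1,0,6.5,8.5]]]'

```text
t: 12.0
ee_pos: [0.4774, 0.0785, 0.1751]
orientation: [180.0, -0.0, 59.8]
contact_force: [-0.4, 0.5, 0.1]
gripper_width: 0.997
grip_force: 0.0
```

Call:
carry_out --deltas '[[[-2.0,-0.1,0,6.5,8.5],[-2.0,-0.1,0,6.5,8.5],[0,0,0,6.5,8.5],[0,0,0,6.5,8.5],[0,0,0,6.1,8.5],[0,0,0,0,8.5],[0,0,0,0,8.5]]]'

```text
t: 12.58
ee_pos: [0.4385, 0.0766, 0.175]
orientation: [179.9, -0.0, 91.4]
contact_force: [-0.5, 1.1, 0.8]
gripper_width: 0.994
grip_force: 0.0
```

Run:
```python
from h import *
st=env.state(); print(st['ee_pos'],st['orientation']); s=snap('wrist','w3.png')
s=snap('scene','s3.png')
a=cv2.imread('pics/w3.png');b=cv2.imread('pics/s3.png')[190:400,230:450]
cv2.imwrite('pics/w3c.png',np.hstack([cv2.resize(a,(400,300)),cv2.resize(b,(400,300*1),interpolation=2)]))
```

```text
[0.43848503 0.07662204 0.17500828] [ 1.79937022e+02 -7.08013842e-03  9.13867512e+01]
```

View pics/w3c.png

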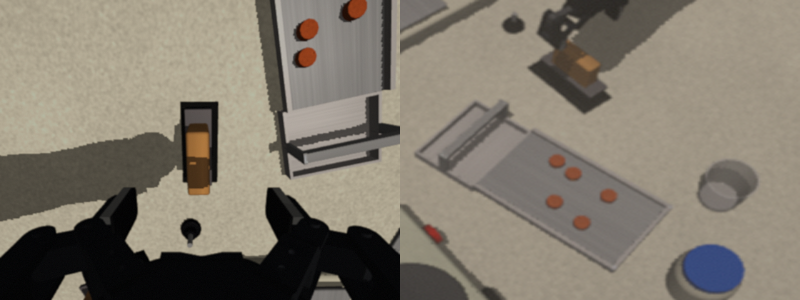

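Call:
carry_out --deltas '[[[-0.4,-0.2,-3,0,8.5],[0,0,-3,0,8.5],[0,0,-3,0,8.5],[0,0,-2.1,0,8.5],[0,0,0,0,8.5],[0,0,0,0,1.5],[0,0,0,0,1.5],[0,0,0,0,1.5]]]'

```text
t: 13.35
ee_pos: [0.436, 0.0749, 0.065]
orientation: [179.8, -0.0, 91.5]
contact_force: [0.5, -0.4, -0.0]
gripper_width: 0.601
grip_force: 0.0
```

Call:
carry_out --deltas '[[[0,0,0,0,1.5],[0,0,0,0,1.5],[0,0,0,0,1.5],[0,0,0,0,1.5]]]' --squeeze 70

```text
t: 13.68
ee_pos: [0.4352, 0.0748, 0.0641]
orientation: [179.9, -0.0, 91.5]
contact_force: [1.4, 0.3, 1.0]
gripper_width: 0.273
grip_force: 70.3
```

Call:
carry_out --deltas '[[[0,0,0.5,0,1.5],[0,0,1.5,0,1.5],[0,0,2,0,1.5],[0,0,2,0,1.5],[0,0,2,0,1.5],[0,0,1,0,1.5],[0,0,0,0,1.5],[0,0,0,0,1.5]]]'

```text
t: 14.35
ee_pos: [0.4341, 0.0746, 0.1534]
orientation: [180.0, -0.0, 91.5]
contact_force: [-1.0, 0.2, -2.1]
gripper_width: 0.269
grip_force: 70.2
```

Run:
```python
from h import *
st=env.state(); p=st['ee_pos'];print(p,st['orientation'],st['joint_positions'])
C=np.array([.579,.2428]); y=np.array([-.242,.970])
for s in(.082,.0,-.104): print(s,C+s*y, 100*(C+s*y-p[:2]))
```

```text
[0.43408763 0.07457755 0.15342231] [ 1.79985364e+02 -2.96380580e-03  9.15412035e+01] [ 9.74783477e+00  1.01269614e+01 -1.64556494e+01  6.34024797e+01
  8.44223549e-04  9.82066318e+01]
0.082 [0.559156 0.32234 ] [12.50683736 24.77624549]
0.0 [0.579  0.2428] [14.49123736 16.82224549]
-0.104 [0.604168 0.14192 ] [17.00803736  6.73424549]
```

Call:
carry_out --deltas '[[[0.78,0.55,1.5,6.4,1.5],[0.78,1.55,1.5,6.4,1.5],[0.78,1.55,0,6.4,1.5],[0.78,1.55,0,6.4,1.5],[0.78,1.55,0,6.4,1.5],[0.78,1.55,0,6.4,1.5],[0.78,1.55,0,6.4,1.5],[0.78,1.55,0,6.4,1.5]]]'

```text
t: 15.02
ee_pos: [0.4957, 0.1889, 0.1812]
orientation: [-179.8, -0.1, 143.1]
contact_force: [0.4, -0.5, -1.8]
gripper_width: 0.272
grip_force: 70.1
```

Call:
carry_out --deltas '[[[0.78,1.55,0,6.4,1.5],[0.78,1.55,0,6.4,1.5],[0.78,1.55,0,6.4,1.5],[0.78,1.55,0,6.4,1.5],[0.78,1.55,0,6.4,1.5],[0.78,1.55,0,6.4,1.5],[0.78,1.55,0,6.4,1.5],[0.78,1.55,0,6.4,1.5]]]'

```text
t: 15.68
ee_pos: [0.5582, 0.3128, 0.1807]
orientation: [-179.9, -0.3, -165.7]
contact_force: [0.5, -0.4, -1.5]
gripper_width: 0.269
grip_force: 70.1
```

Call:
carry_out --deltas '[[[0.02,0.9,0,0.1,1.5],[0,0,-2,0,1.5],[0,0,-1,0,1.5],[0,0,-1,0,1.5],[0,0,0,0,1.5],[0,0,0,0,1.5]]]'

```text
t: 16.18
ee_pos: [0.5583, 0.3206, 0.1421]
orientation: [-179.9, -0.2, -166.0]
contact_force: [0.3, -0.6, -2.0]
gripper_width: 0.274
grip_force: 70.3
```

Run:
```python
from h import *
st=env.state(); p=st['ee_pos'];print(p,st['orientation'],st['joint_positions'])
s=snap('top','t4.png');s=snap('scene','s4.png');s=snap('wrist','w4.png')
a=cv2.imread('pics/t4.png')[150:225,130:280];b=cv2.imread('pics/s4.png')[210:390,220:430];w=cv2.imread('pics/w4.png')
cv2.imwrite('pics/m4.png',np.vstack([np.hstack([cv2.resize(b,(400,340),interpolation=2),cv2.resize(w,(400,340))]),cv2.resize(a,(800,260)) if 0 else cv2.resize(a,(520,260),interpolation=2) .repeat(1,0) if 0 else cv2.copyMakeBorder(cv2.resize(a,(520,260),interpolation=2),0,0,0,280,0)]))
```

```text
[0.55830863 0.32064231 0.14208799] [-1.79945821e+02 -1.71982744e-01 -1.66031882e+02] [ 2.98715348e+01  3.29980296e+01  1.58982723e+01  7.30804886e+01
 -4.97896458e-03  1.59033431e+01]
```

View pics/m4.png

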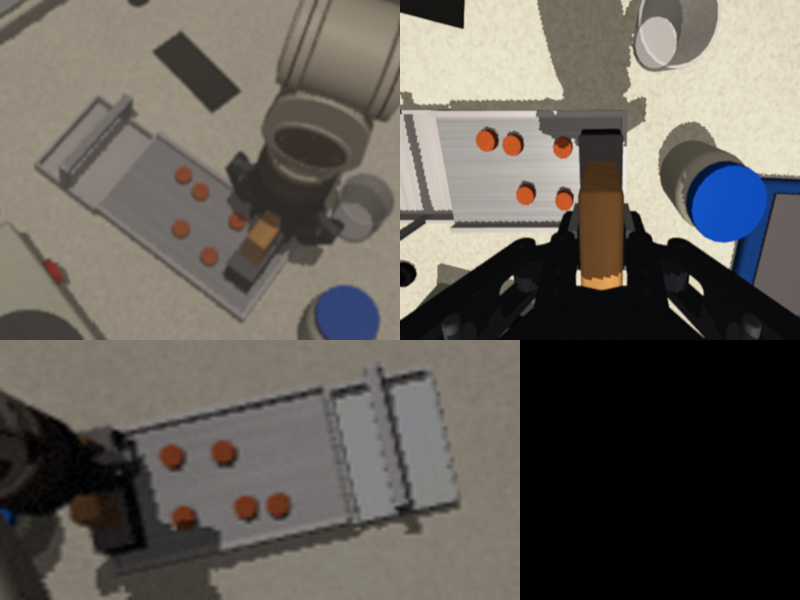

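```bash
cat >> h.py <<'E'
from scipy.spatial.transform import Rotation as Ro
def wray(c,p,o,u,v,z):
    "o: [roll,pitch,yaw]; flange axes taken as the tool frame"
    d=np.array([(u-c['cx'])/c['fx'],(v-c['cy'])/c['fy'],1.]); M=np.array(c['mount']); R=Ro.from_euler('xyz',o,degrees=True).as_matrix()
    O=R@M[:3,3]+p; D=R@M[:3,:3]@d; return O+D*(z-O[2])/D[2]
E
python3 - <<'E'
from h import *
c=np.load('pics/w4.npz'); p=np.array([.55831,.32064,.14209]);o=[-179.946,-.172,-166.03]
C=np.array([.579,.2428]); a=np.radians(14); X=np.array([np.cos(a),np.sin(a)]);Y=np.array([-np.sin(a),np.cos(a)])
def S(q): return np.round([1000*(q[:2]-C)@X,1000*(q[:2]-C)@Y],1)
print('tcp',S(p))
g=cv2.cvtColor(cv2.imread('pics/w4.png'),cv2.COLOR_BGR2GRAY)
for u in(90,150): print(u,g[125:160,u].tolist(),g[265:300,u].tolist())
for n,u,v,z in(('rimU',140,136,.04),('rimL',140,280,.04),('tabU',163*1.4,148*1.235,.042),('tabL',164*1.4,200*1.235,.042)): print(n,S(wray(c,p,o,u,v,z)))
t=np.load('pics/top0.npz')
for q in((208,170),(297,163),(228,277),(336,258),(391,255)): print(S(ray(t,145+q[0]/6-.4,155+q[1]/6-.4,.042)))
E
```

```text
tcp [-1.2 80.5]
90 [114, 116, 118, 115, 113, 109, 111, 109, 110, 110, 106, 125, 174, 196, 200, 199, 198, 198, 197, 190, 178, 173, 167, 161, 158, 156, 160, 163, 162, 162, 161, 164, 166, 168, 166] [162, 165, 167, 168, 167, 163, 163, 156, 128, 95, 76, 68, 65, 60, 59, 81, 134, 181, 196, 197, 196, 199, 206, 213, 217, 221, 221, 219, 217, 218, 220, 221, 220, 219, 217]
150 [107, 108, 110, 111, 111, 110, 111, 112, 111, 109, 111, 138, 187, 209, 209, 209, 209, 209, 207, 200, 186, 179, 173, 168, 164, 164, 167, 169, 168, 167, 168, 172, 172, 174, 173] [166, 167, 171, 173, 172, 169, 167, 153, 115, 82, 73, 69, 64, 62, 63, 98, 161, 195, 205, 204, 204, 207, 212, 215, 216, 219, 224, 226, 226, 223, 221, 221, 222, 222, 222]
rimU [-62.5 -32. ]
rimL [ 62.6 -47.8]
tabU [-25.8  35.7]
tabL [30.  34.3]
[32.6 36.2]
[ 26.  -10.3]
[-25.1  37.2]
[-27.7 -20.1]
[-32.5 -48.6]
```

Call:
carry_out --deltas '[[[0,0,-2,0,1.5],[0,0,-1.5,0,1.5],[0,0,-1,0,1.5],[0,0,-0.3,0,1.5],[0,0,-0.3,0,1.5],[0,0,0,0,1.5],[0,0,0,0,1.5]]]'

```text
t: 16.92
ee_pos: [0.5598, 0.3219, 0.0934]
orientation: [180.0, 0.1, -166.0]
contact_force: [-0.7, 0.5, -1.7]
gripper_width: 0.27
grip_force: 70.3
```

Call:
carry_out --deltas '[[[0,0,-0.2,0,1.5],[0,0,0,0,1.5],[0,0,0,0,1.5]]]'

```text
t: 17.17
ee_pos: [0.5601, 0.3221, 0.0913]
orientation: [180.0, 0.1, -166.0]
contact_force: [0.8, 0.4, 0.4]
gripper_width: 0.274
grip_force: 70.4
```

Call:
carry_out --deltas '[[[0,0,-0.2,0,1.5],[0,0,-0.2,0,1.5],[0,0,-0.2,0,1.5],[0,0,-0.05,0,1.5],[0,0,0,0,1.5],[0,0,0,0,1.5]]]'

```text
t: 17.67
ee_pos: [0.5601, 0.3221, 0.0849]
orientation: [180.0, 0.1, -166.0]
contact_force: [0.3, -0.7, 4.9]
gripper_width: 0.271
grip_force: 71.0
```

Call:
carry_out --deltas '[[[0.12,-0.48,0,0,1.5],[0.12,-0.48,0,0,1.5],[0.12,-0.48,0,0,1.5],[0.12,-0.48,0,0,1.5],[0.12,-0.48,0,0,1.5],[0.12,-0.48,0,0,1.5],[0.12,-0.48,0,0,1.5],[0.12,-0.48,0,0,1.5]]]'

```text
t: 18.33
ee_pos: [0.5691, 0.2853, 0.085]
orientation: [179.8, 0.1, -165.9]
contact_force: [-0.4, 4.4, 5.1]
gripper_width: 0.276
grip_force: 71.1
```

Call:
carry_out --deltas '[[[0.12,-0.48,0,0,1.5],[0.12,-0.48,0,0,1.5],[0.12,-0.48,0,0,1.5],[0.12,-0.48,0,0,1.5],[0.12,-0.48,0,0,1.5],[0.12,-0.48,0,0,1.5],[0.12,-0.48,0,0,1.5],[0.12,-0.48,0,0,1.5]]]'

```text
t: 19.0
ee_pos: [0.5788, 0.247, 0.085]
orientation: [179.7, 0.1, -165.9]
contact_force: [-0.3, 4.3, 5.4]
gripper_width: 0.269
grip_force: 71.1
```

Run:
```python
from h import *
st=env.state(); p=st['ee_pos'];print(p,st['orientation'],st['contact_force'])
C=np.array([.579,.2428]); a=np.radians(14); X=np.array([np.cos(a),np.sin(a)]);Y=np.array([-np.sin(a),np.cos(a)])
print((p[:2]-C)@X,(p[:2]-C)@Y)
s=snap('top','t5.png');s=snap('scene','s5.png')
a=cv2.imread('pics/t5.png')[150:225,130:280];b=cv2.imread('pics/s5.png')[210:390,220:430]
cv2.imwrite('pics/m5.png',np.hstack([cv2.resize(b,(400,340),interpolation=2),cv2.resize(a,(400,340),interpolation=2)]))
```

```text
[0.5787988  0.24700902 0.08499082] [ 1.79749364e+02  1.38428163e-01 -1.65872298e+02] [-0.29573238  4.33912061  5.40652855]
0.0008230314972583742 0.004132665449553663
```

View pics/m5.png

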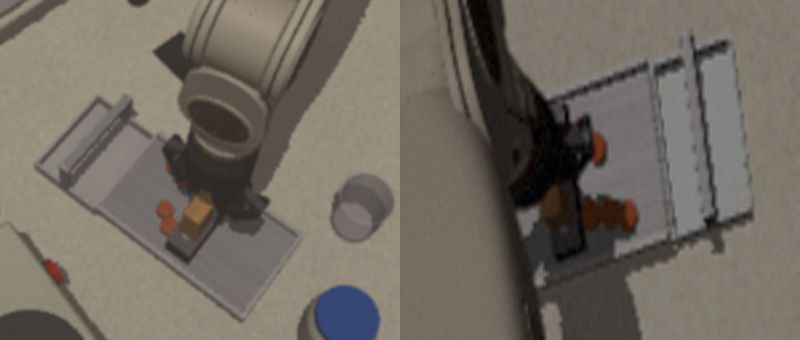

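Call:
carry_out --deltas '[[[0.12,-0.48,0,0,1.5],[0.12,-0.48,0,0,1.5],[0.12,-0.48,0,0,1.5],[0.12,-0.48,0,0,1.5],[0.12,-0.48,0,0,1.5],[0.12,-0.48,0,0,1.5],[0.12,-0.48,0,0,1.5],[0.12,-0.48,0,0,1.5]]]'

```text
t: 19.77
ee_pos: [0.5884, 0.2086, 0.0849]
orientation: [179.8, 0.1, -165.9]
contact_force: [-0.4, 4.3, 5.4]
gripper_width: 0.276
grip_force: 71.1
```

Call:
carry_out --deltas '[[[0.12,-0.48,0,0,1.5],[0.12,-0.48,0,0,1.5],[0.12,-0.48,0,0,1.5],[0.12,-0.48,0,0,1.5],[0.12,-0.48,0,0,1.5],[0.12,-0.48,0,0,1.5],[0.12,-0.48,0,0,1.5],[0.12,-0.48,0,0,1.5]]]'

```text
t: 20.43
ee_pos: [0.5979, 0.1701, 0.0848]
orientation: [179.8, 0.1, -165.9]
contact_force: [-1.5, 4.6, 6.2]
gripper_width: 0.273
grip_force: 71.1
```

Call:
carry_out --deltas '[[[0.12,-0.48,0,0,1.5],[0.12,-0.48,0,0,1.5],[0.12,-0.48,0,0,1.5],[0.12,-0.48,0,0,1.5],[0.1,-0.4,0,0,1.5],[0,0,0,0,1.5],[0,0,0,0,1.5]]]'

```text
t: 21.02
ee_pos: [0.6039, 0.1458, 0.0848]
orientation: [179.9, 0.1, -165.9]
contact_force: [0.0, 2.4, 4.7]
gripper_width: 0.272
grip_force: 71.2
```

Run:
```python
from h import *
st=env.state(); p=st['ee_pos'];print(p,st['orientation'],st['contact_force'])
C=np.array([.579,.2428]); a=np.radians(14); X=np.array([np.cos(a),np.sin(a)]);Y=np.array([-np.sin(a),np.cos(a)])
print((p[:2]-C)@X,(p[:2]-C)@Y)
s=snap('top','t6.png');s=snap('scene','s6.png')
a=cv2.imread('pics/t6.png')[150:225,130:280];b=cv2.imread('pics/s6.png')[210:390,220:430]
cv2.imwrite('pics/m6.png',np.hstack([cv2.resize(b,(400,340),interpolation=2),cv2.resize(a,(400,340),interpolation=2)]))
```

```text
[0.60392035 0.14583071 0.08475557] [ 1.79883871e+02  1.10068775e-01 -1.65931614e+02] [1.84626055e-03 2.36786298e+00 4.72182873e+00]
0.0007211191481739931 -0.10011766228385977
```

View pics/m6.png

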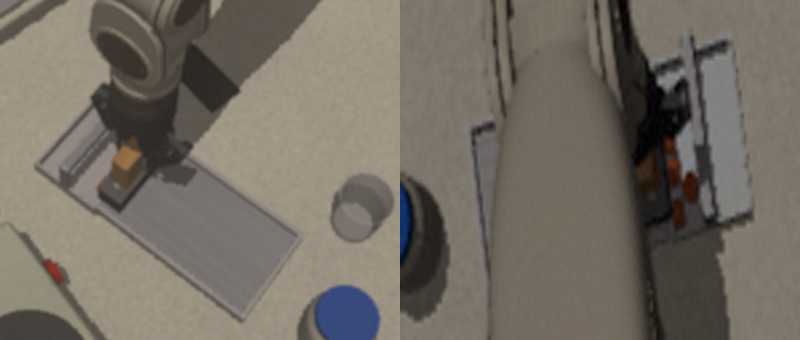

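Call:
carry_out --deltas '[[[0.06,-0.25,0,0,1.5],[0.06,-0.25,0,0,1.5],[0,0,0,0,1.5],[0,0,0,0,1.5],[-0.1,0.4,0.3,0,1.5],[0,0,1.5,0,1.5],[0,0,3,0,1.5],[0,0,3,0,1.5]]]'

```text
t: 21.78
ee_pos: [0.6012, 0.1434, 0.1597]
orientation: [-180.0, -0.4, -165.9]
contact_force: [1.0, 0.0, -1.6]
gripper_width: 0.276
grip_force: 70.1
```

Call:
carry_out --deltas '[[[-0.5,0,2,-6.4,1.5],[-1,-0.4,0,-6.4,1.5],[-1,-0.4,0,-6.4,1.5],[-1,-0.4,0,-6.4,1.5],[-1,-0.4,0,-6.4,1.5],[-1,-0.4,0,-6.4,1.5],[-1,-0.4,0,-6.4,1.5],[-1,-0.4,0,-6.4,1.5]]]'

```text
t: 22.45
ee_pos: [0.5269, 0.1155, 0.1804]
orientation: [-179.8, -0.1, 142.5]
contact_force: [-0.0, -0.1, -1.7]
gripper_width: 0.272
grip_force: 70.4
```

Call:
carry_out --deltas '[[[-1,-0.4,0,-6.4,1.5],[-1,-0.4,0,-6.4,1.5],[-1,-0.4,0,-6.4,1.5],[-1,-0.4,0,-6.4,1.5],[-1,-0.4,0,-6.4,1.5],[-1,-0.4,0,-6.4,1.5],[-1,-0.4,0,-6.4,1.5],[-1,-0.4,0,-6.4,1.5]]]'

```text
t: 23.12
ee_pos: [0.4469, 0.0835, 0.1807]
orientation: [-179.8, 0.0, 91.3]
contact_force: [-0.2, 0.1, -2.6]
gripper_width: 0.27
grip_force: 70.4
```

Call:
carry_out --deltas '[[[-1,-0.4,0,0,1.5],[0,0,0,0,1.5],[0,0,0,0,1.5]]]'

```text
t: 23.37
ee_pos: [0.4379, 0.0797, 0.1812]
orientation: [-179.9, 0.0, 91.7]
contact_force: [-0.1, -0.3, -2.1]
gripper_width: 0.271
grip_force: 70.2
```

Run:
```python
from h import *
st=env.state(); p=st['ee_pos'];print(p,st['orientation'],st['contact_force'])
s=snap('wrist','w7.png');s=snap('scene','s7.png')
a=cv2.imread('pics/w7.png');b=cv2.imread('pics/s7.png')[210:390,220:430]
cv2.imwrite('pics/m7.png',np.hstack([cv2.resize(b,(400,340),interpolation=2),cv2.resize(a,(400,300),interpolation=2)[:,:].copy() if 0 else cv2.resize(a,(400,340))]))
```

```text
[0.43788644 0.07968406 0.18124309] [-1.79915491e+02  1.24702133e-02  9.16504146e+01] [-0.13979671 -0.33361397 -2.10196191]
```

View pics/m7.png

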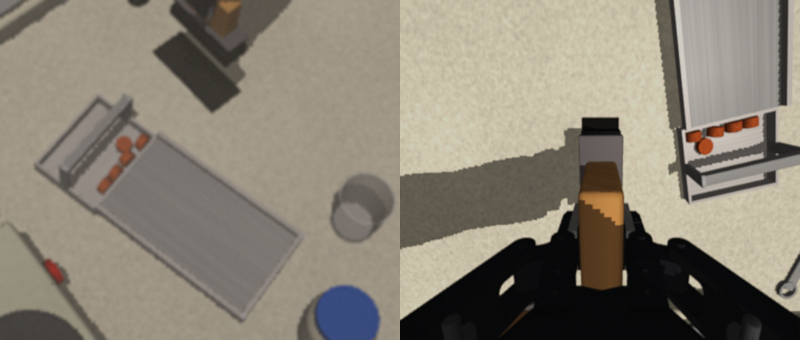

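Call:
carry_out --deltas '[[[-0.3,-0.8,-3,0,1.5],[0,0,-3,0,1.5],[0,0,-3,0,1.5],[0,0,-1.5,0,1.5],[0,0,-0.7,0,1.5],[0,0,-0.4,0,1.5],[0,0,0,0,1.5],[0,0,0,0,1.5]]]'

```text
t: 24.13
ee_pos: [0.4368, 0.0721, 0.0667]
orientation: [179.9, -0.0, 91.7]
contact_force: [0.2, -0.9, -2.6]
gripper_width: 0.27
grip_force: 70.5
```

Call:
carry_out --deltas '[[[0,0,-0.1,0,1.5],[0,0,0,0,1.5],[0,0,0,0,4],[0,0,0,0,8.5],[0,0,0,0,8.5],[0,0,0,0,8.5],[0,0,0,0,8.5]]]'

```text
t: 24.72
ee_pos: [0.4358, 0.0718, 0.065]
orientation: [180.0, -0.0, 91.6]
contact_force: [0.0, -0.4, 0.0]
gripper_width: 0.956
grip_force: 0.0
```

Call:
carry_out --deltas '[[[0,0,1,0,8.5],[0,0,3,0,8.5],[0,0,3,0,8.5],[0,0,3,-6.5,8.5],[1.5,0,2,-6.5,8.5],[1.5,0,0,-6.5,8.5],[1.5,0,0,-6.5,8.5],[1.5,0,0,-6.5,8.5]]]'

```text
t: 25.38
ee_pos: [0.4966, 0.0718, 0.1856]
orientation: [179.9, -0.1, 58.8]
contact_force: [0.5, -0.7, 0.3]
gripper_width: 0.994
grip_force: 0.0
```

Call:
carry_out --deltas '[[[1.5,0.1,0,-6.5,8.5],[1.5,0.1,0,-6.5,8.5],[1.5,0.1,0,-6.5,8.5],[1.5,0.1,0,-6.5,8.5],[0,0,0,-6.5,8.5],[0,0,0,-6.5,8.5],[0,0,0,-6.3,8.5],[0,0,0,0,8.5]]]'

```text
t: 26.05
ee_pos: [0.5556, 0.0758, 0.1844]
orientation: [-180.0, 0.0, 13.7]
contact_force: [-0.1, 0.2, 0.0]
gripper_width: 0.999
grip_force: 0.0
```

Run:
```python
from h import *
st=env.state(); p=st['ee_pos'];print(p,st['orientation'],st['contact_force'])
s=snap('wrist','w8.png');s=snap('top','t8.png'); s=snap('scene','s8.png')
np.savez('pics/w8st.npz',p=p,o=st['orientation'])
a=cv2.imread('pics/w8.png');b=cv2.imread('pics/s8.png')[190:370,220:430]
cv2.imwrite('pics/m8.png',np.hstack([cv2.resize(b,(300,260),interpolation=2),cv2.resize(a,(500,260+115))[:260] if 0 else cv2.resize(a,(500,260))]) if 0 else np.hstack([cv2.resize(b,(280,420),interpolation=2)[:, :240],a]))
```

```text
[0.55559938 0.07577166 0.18444716] [-1.79997879e+02  3.84096521e-02  1.37408871e+01] [-0.11621214  0.17502108  0.01145059]
```

View pics/m8.png

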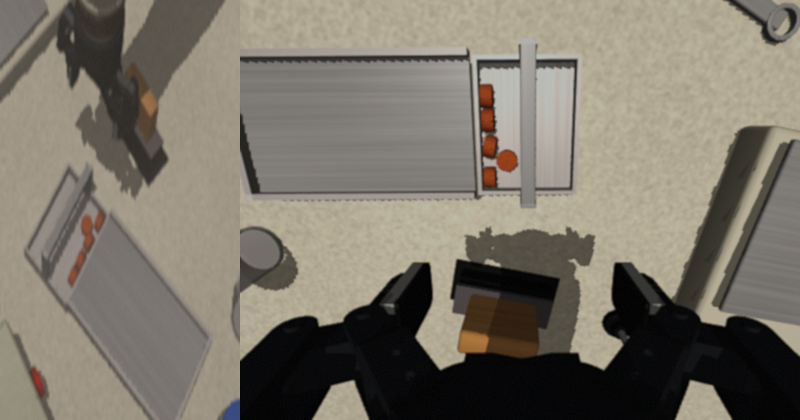

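Run:
```python
from h import *
c=np.load('pics/w8.npz'); q=np.load('pics/w8st.npz')
for u,v,z in((287.5,45,.075),(287.5,200,.075)): print(wray(c,q['p'],q['o'],u,v,z))
P=[wray(c,q['p'],q['o'],u-240,v,.022) for u,v in((474,58),(579,58),(576,194),(480,194))]; print(np.mean(P,0))
```

```text
[0.68146881 0.10062002 0.075     ]
[0.5661496  0.07170663 0.075     ]
[0.62148853 0.08478459 0.022     ]
```

Call:
carry_out --deltas '[[[2.1,0.35,0,0.1,8.5],[2.1,0.35,0,0.1,8.5],[2.1,0.35,0,0,8.5],[0,0,-3,0,8.5],[0,0,-3,0,8.5],[0,0,-3,0,8.5],[0,0,-2.4,0,8.5],[0,0,-2,0,8.5]]]'

```text
t: 26.87
ee_pos: [0.6174, 0.0861, 0.0484]
orientation: [-180.0, 0.2, 14.2]
contact_force: [-0.8, -0.2, 0.3]
gripper_width: 0.996
grip_force: 0.0
```

Call:
carry_out --deltas '[[[0,0,0,0,8.5],[0,0,0,0,3],[0,0,0,0,0.5],[0,0,0,0,0.5],[0,0,0,0,0.5],[0,0,0,0,0.5],[0,0,0,0,0.5],[0,0,0,0,0.5]]]' --squeeze 70

```text
t: 27.53
ee_pos: [0.6194, 0.0862, 0.0521]
orientation: [180.0, -0.1, 14.0]
contact_force: [-1.0, -0.9, 4.0]
gripper_width: 0.124
grip_force: 69.2
```

Call:
carry_out --deltas '[[[0,0,0,0,0.5],[0,0,0.2,0,0.5],[0,-0.1,0.3,0,0.5],[0,-0.1,0.5,0,0.5],[0,0,1,0,0.5],[0,0,1,0,0.5],[0,0,0.5,0,0.5],[0,0,0,0,0.5]]]'

```text
t: 28.2
ee_pos: [0.6203, 0.0845, 0.0883]
orientation: [180.0, -0.2, 14.0]
contact_force: [0.4, 0.2, -4.6]
gripper_width: 0.127
grip_force: 68.3
```

Call:
carry_out --deltas '[[[0,0,1,0,0.5],[0,0,1.5,0,0.5],[0,0,2,0,0.5],[0,0,2,0,0.5],[0,0,2,0,0.5],[0,-0.5,1.5,0,0.5],[-0.1,-1,0.5,-0.4,0.5],[-0.2,-1.5,0,-0.6,0.5]]]'

```text
t: 28.87
ee_pos: [0.6167, 0.0547, 0.1928]
orientation: [180.0, -0.2, 13.1]
contact_force: [0.3, -0.7, -4.1]
gripper_width: 0.131
grip_force: 68.4
```

Call:
carry_out --deltas '[[[-0.2,-2,0,-0.7,0.5],[-0.25,-2,0,-0.7,0.5],[-0.25,-2,0,-0.7,0.5],[-0.25,-2,0,-0.7,0.5],[-0.25,-2,0,-0.7,0.5],[-0.25,-2,0,-0.7,0.5],[-0.25,-2,0,-0.7,0.5],[-0.25,-2,0,-0.7,0.5]]]'

```text
t: 29.53
ee_pos: [0.5942, -0.1079, 0.189]
orientation: [-180.0, 0.2, 7.3]
contact_force: [0.3, 0.1, -4.0]
gripper_width: 0.125
grip_force: 68.4
```

Call:
carry_out --deltas '[[[-0.25,-2,0,-0.7,0.5],[-0.25,-2,0,-0.7,0.5],[-0.25,-2,0,-0.7,0.5],[-0.25,-2,0,-0.7,0.5],[-0.2,-1.8,0,-0.7,0.5],[-0.1,-1.5,0,-0.5,0.5],[0,-0.7,0,0,0.5],[0,0,0,0,0.5]]]'

```text
t: 30.2
ee_pos: [0.5822, -0.2278, 0.1897]
orientation: [-180.0, 0.1, 3.3]
contact_force: [-0.1, 0.1, -5.6]
gripper_width: 0.127
grip_force: 68.4
```

Run:
```python
from h import *
st=env.state(); p=st['ee_pos'];print(p,st['orientation'],st['contact_force'])
s=snap('scene','s9.png')
b=cv2.imread('pics/s9.png')[60:340,140:440]
cv2.imwrite('pics/m9.png',cv2.resize(b,(640,597),interpolation=2))
```

```text
[ 0.58216043 -0.22780206  0.1897333 ] [-1.79984883e+02  8.99476269e-02  3.26829869e+00] [-0.05580572  0.05657762 -5.61135502]
```

View pics/m9.png

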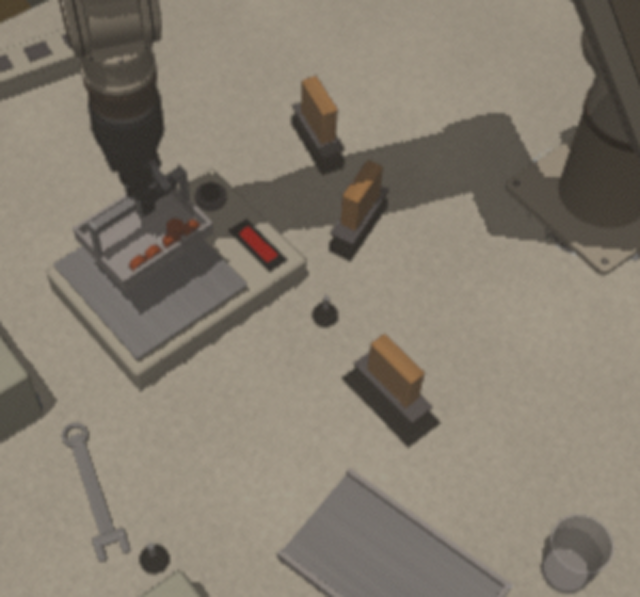

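Call:
carry_out --deltas '[[[0.15,0.1,-1,0,0.5],[0.15,0.1,-1.5,0,0.5],[0,0,-1.5,0,0.5],[0,0,-1.5,0,0.5],[0,0,-0.8,0,0.5],[0,0,-0.4,0,0.5],[0,0,0,0,0.5],[0,0,0,0,0.5]]]'

```text
t: 30.92
ee_pos: [0.5865, -0.2233, 0.1241]
orientation: [180.0, -0.0, 3.5]
contact_force: [0.6, -0.1, -3.5]
gripper_width: 0.12
grip_force: 68.4
```

Call:
carry_out --deltas '[[[0,0,-0.2,0,0.5],[0,0,-0.2,0,0.5],[0,0,-0.1,0,0.5],[0,0,0,0,0.5],[0,0,0,0,0.5]]]'

```text
t: 31.33
ee_pos: [0.5862, -0.2238, 0.119]
orientation: [180.0, -0.0, 3.4]
contact_force: [0.5, -0.1, -5.1]
gripper_width: 0.127
grip_force: 68.4
```

Call:
carry_out --deltas '[[[0,0,-0.1,0,0.5],[0,0,-0.1,0,0.5],[0,0,0,0,0.5],[0,0,0,0,0.5]]]'

```text
t: 31.67
ee_pos: [0.586, -0.2237, 0.1167]
orientation: [-180.0, 0.0, 3.4]
contact_force: [-0.0, 0.8, -3.3]
gripper_width: 0.126
grip_force: 68.4
```

Call:
carry_out --deltas '[[[0,0,-0.1,0,0.5],[0,0,0,0,0.5],[0,0,0,0,0.5]]]'

```text
t: 31.92
ee_pos: [0.5863, -0.2238, 0.1161]
orientation: [180.0, -0.0, 3.4]
contact_force: [-0.5, -0.3, -1.9]
gripper_width: 0.126
grip_force: 68.7
```

Call:
carry_out --deltas '[[[0,0,-0.1,0,0.5],[0,0,0,0,0.5],[0,0,0,0,0.5]]]'

```text
t: 32.17
ee_pos: [0.5863, -0.2238, 0.1161]
orientation: [180.0, -0.1, 3.4]
contact_force: [-4.5, 0.0, 5.4]
gripper_width: 0.128
grip_force: 69.7
```

Call:
carry_out --deltas '[[[0,0,-0.1,0,0.5],[0,0,0,0,0.5],[0,0,0,0,0.5]]]'

```text
t: 32.42
ee_pos: [0.5863, -0.2238, 0.1161]
orientation: [180.0, -0.1, 3.4]
contact_force: [-5.6, 0.6, 10.0]
gripper_width: 0.123
grip_force: 70.4
```

Call:
carry_out --deltas '[[[0,0,0.1,0,3],[0,0,0,0,8.5],[0,0,0,0,8.5],[0,0,0,0,8.5],[0,0,0,0,8.5],[0,0,1,0,8.5],[0,0,3,0,8.5],[0,0,4,0,8.5]]]'

```text
t: 33.08
ee_pos: [0.5838, -0.2228, 0.1921]
orientation: [-179.8, 0.4, 3.4]
contact_force: [0.7, 0.3, 0.0]
gripper_width: 0.996
grip_force: 0.0
```

Call:
carry_out --deltas '[[[0,0,2,0,8.5],[-2.72,-1.3,0,0,4],[-2.72,-1.3,0,0,0],[-2.72,-1.3,0,0,0],[-2.72,-1.3,0,0,0],[-2.72,-1.3,0,0,0],[0,0,0,0,0],[0,0,0,0,0]]]'

```text
t: 33.75
ee_pos: [0.4493, -0.2895, 0.2159]
orientation: [180.0, -0.1, 3.3]
contact_force: [0.6, 0.3, -0.6]
gripper_width: 0.009
grip_force: 0.0
```

Run:
```python
from h import *
st=env.state(); p=st['ee_pos'];print(p,st['orientation'],st['contact_force'])
s=snap('top','t10.png'); s=snap('scene','s10.png')
b=cv2.imread('pics/s10.png')[100:260,140:300];a=cv2.imread('pics/t10.png')[150:260,220:400]
cv2.imwrite('pics/m10.png',np.hstack([cv2.resize(b,(380,380),interpolation=2),cv2.resize(a,(420,380) if 0 else (420,257),interpolation=2) if 0 else cv2.resize(a,(420,380),interpolation=2)]))
```

```text
[ 0.44931257 -0.28951789  0.21594641] [ 1.79964450e+02 -7.55229438e-02  3.28965311e+00] [ 0.58909997  0.30038866 -0.6491146 ]
```

View pics/m10.png

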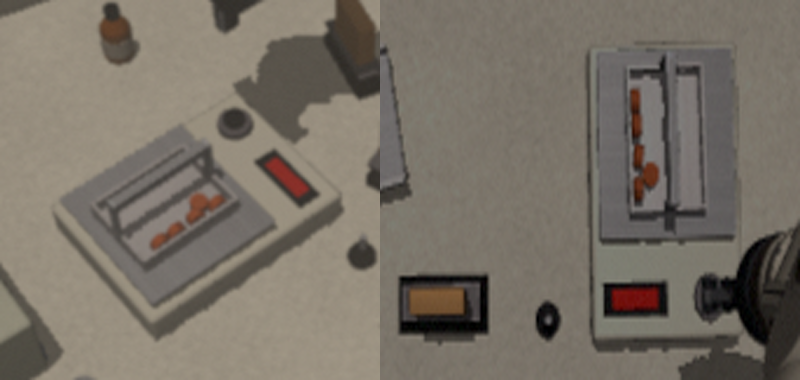

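Call:
carry_out --deltas '[[[0.1,0.1,-3,0,0],[0,0,-3,0,0],[0,0,-3,0,0],[0,0,-2.5,0,0],[0,0,-2,0,0],[0,0,0,0,0],[0,0,0,0,0]]]'

```text
t: 34.43
ee_pos: [0.4514, -0.2867, 0.0789]
orientation: [-179.9, 0.1, 3.5]
contact_force: [0.4, 0.8, 1.3]
gripper_width: 0.001
grip_force: 0.0
```

Call:
carry_out --deltas '[[[0,0,-0.5,0,0],[0,0,-0.4,0,0],[0,0,-0.4,0,0],[0,0,-0.3,0,0],[0,0,-0.2,0,0],[0,0,0,0,0],[0,0,0,0,0]]]'

```text
t: 35.02
ee_pos: [0.4527, -0.2884, 0.064]
orientation: [179.9, -0.2, 3.4]
contact_force: [0.6, 1.4, 8.7]
gripper_width: 0.0
grip_force: 4.4
```

Key bottomed (8.7 N). Retract, verify, and hand in.

Call:
carry_out --deltas '[[[0,0,1,0,0],[0,0,2,0,0],[0,0,3,0,0],[0,0,4,0,0],[0,0,3,0,0],[0,0,0,0,0],[0,0,0,0,0],[0,0,0,0,0]]]'

```text
t: 35.68
ee_pos: [0.4506, -0.2875, 0.1917]
orientation: [-180.0, 0.0, 3.4]
contact_force: [-0.5, -0.6, 0.7]
gripper_width: -0.0
grip_force: 0.0
```

Run:
```python
from h import *
st=env.state(); print(st['ee_pos'],st['contact_force'])
s=snap('top','t11.png')
d=cv2.absdiff(cv2.imread('pics/t10.png'),cv2.imread('pics/t11.png'))[150:215,300:380]; print(d.max())
print(env.sign_off())
```

```text
[ 0.45062192 -0.28753665  0.19166492] [-0.46549576 -0.64639356  0.74742634]
10
the job is handed in; nothing more can be done
None
```

I carried out every step and handed the job in after about 36 s of the 210 s allowed, but `sign_off` returned no verdict, so I don't know the judged result. In the last pictures all five tablets were in the carrier, the carrier was in the middle of the pan, and the block was on its mat. The key bottomed on both presses.

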